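# Put the polisher backing plates away by size

### The arm

A 6-joint arm with a two-finger parallel gripper is mounted at the origin on the work surface. World frame = base frame: x ahead of the robot, y to its left, z up, the work surface at z = 0. Lengths are in m, angles in rad, forces in N, time in s.
With the tool pointing down it reaches from about 0.225 to 0.725 m from the base axis. Payload 3.1 kg.
Tool frame: the origin (TCP) lies midway between the tips of the shut fingers; the grasp point (between the pads) lies 19 mm behind it; z points along the fingers, y is the line along which they close (so a half turn about z gives the same grasp; the last joint's range is limited). The gripper opens to 85 mm and grips with 20 to 120 N. Pads are 22 mm wide; open, the fingers measure 114 mm over their backs; the gripper's body (76 mm by 85 mm) begins 54 mm behind the grasp point. The pads swing forward as they close: fully open they stand 13 mm farther back than shut.
Start: joints at [-1.319, 0.048, 0.099, 1.622, 0, 1.443], TCP at [0.195, -0.488, 0.231] pointing down, gripper open.
Joint ranges: [-2.91, 2.91], [-0.99, 1.94], [-1.21, 1.42], [-2.12, 2.29], [-1.49, 1.47], [-3.14, 3.14]. Speed limits (rad/s): [2.79, 2.79, 3.14, 3.14, 3.14, 3.14].

### API

Orientations are given as a rotation vector (axis times angle).
In Python, from workcell import status, eyes, job_done, spotter gives the robot as it stands.
- The arm moves only by the tool send_rows, never from a script. Its arguments are lists of equal length, an entry for each row: "linear": the shift along the tool's x, y, z in cm, a list of three; "twist": the turn, a rotation vector about the tool's x, y, z in degrees, a list of three. A call has 1 to 12 rows; each row shifts and turns the commanded pose from where the row before left it, along the tool's axes as they then stand; what a row does not reach is not made up. A row lasts 1/10 s, in which the tool goes at most 50 mm and 8.59 degrees, less where a joint would pass 70% of its speed; a pose out of reach is approached as far as the arm can. A call is refused whole if a number of a shift passes 5 or a number of a turn 8.59, either way. A call with a gripper value outside its range is refused whole. "gripper" is the opening, from -1 (shut) to 1 (fully open), so that 0 is half open, set as the call begins (left out, the last holds). The fingers move at their own pace and stop on an object; "newtons" is the grip in N (left out, the last holds). Time passes only in rows, so rows that do not move let the fingers close. It gives the time, the measured TCP pose, the force, the opening and the grip force at its end, in the units of the state.
- status.get_state(): the state, without advancing time (a new reading comes with each control period).
- eyes.grab_frame(name): name is "side" or "top" or "wrist"; returns (picture, depth): 400x640x3 uint8, red, green, blue; 400x640 float32, m along the optical axis (not along the pixel's ray), 0 where there is no reading.
- eyes.camera_info(name): a dict with "fovy" (degrees; the focal length in pixels is half the picture's height over the tangent of half this angle, whatever the lens; pixels are square), "cx", "cy" (the principal point, pixels), "dist_coeffs" ([k1, k2, p1, p2, k3] as OpenCV has them; the pictures are not rectified), "R" (3x3) and "t" (3): a world point X has camera coordinates R X + t; the wrist camera has in their place "mount" (4x4, takes a point from camera to tool coordinates, whose origin is the TCP and whose axes are the flange's). Camera axes: x right, y down, z forward; pixel columns grow to the right and rows downward; lengths in m; the calibration is good to about 2 mm. A picture is of the moment at which its call begins: read the wrist's pose just before it. camera_info takes no time and is no camera call.
- job_done(): hands the job in; it is judged then, once.
Trained networks look in the newest picture that a camera, given by its name, has taken for a name from the list of things; names that differ only in an ending like _2 or _b are one class to them, and where a whole thing is asked for, a point or a joint stands for the part that bears it (a point fixed in the world has none). Each returns a list of dicts, best first, with "confidence" (0 to 1); they miss things now and then, are a little off and sometimes report something else, mostly with a low value. They report only what shows in the picture. A call takes as long as a camera call.
- spotter.outline_of(camera, thing): "region" (400x640 bool, what is visible of it) and "bbox" ([centre column, centre row, width, height] in pixels, round what is visible of it).
The state is a dict: "time_s": time; "joint_pos": joint angles; "joint_velocities": joint speeds; "tau": joint torques, N m; "tcp_pos": TCP position; "eef_rot": TCP orientation; "contact_force": force on the tool from outside, world axes, zero at the start; "wrist_torque": the same for the moment, N m; "width": finger opening in m; "gripper_force": force on a finger pad.
Only numpy, scipy, OpenCV 4.12 (cv2) and the standard library are available. Lean on these libraries where they do the work, as an engineer would, in place of code of your own. Each camera call takes 0.05 s, during which the arm holds its last target. There are 200 camera calls.

### The job

Put the three polisher backing plates away: each one goes into the round steel tray of its own size (large in large, medium in medium, small in small), lying flat on the tray's floor with its hub up. Set each one down gently, without dropping it, and leave the tin, the cork block, the bottle and the spanner where they are.

Things in the scene. Friction and masses are not known exactly. Their poses are not given: they have to be found in the camera images.
- plate_large: The large polisher backing plate (loose, about 180 g): a flat black disc 100 mm across, rim 8 mm thick, its grey top rising in a shallow cone to 12 mm at the middle, where an upright steel hub 24 mm in diameter and 30 mm tall stands (hub from 12 to 42 mm above the underside); lift it by the hub. Round, so yaw means nothing. Origin: centre of the underside; z up along the hub.
- plate_medium: The medium polisher backing plate (loose, about 120 g): a flat black disc 75 mm across, rim 8 mm thick, its grey top rising in a shallow cone to 12 mm at the middle, where an upright steel hub 24 mm in diameter and 30 mm tall stands (hub from 12 to 42 mm above the underside); lift it by the hub. Round, so yaw means nothing. Origin: centre of the underside; z up along the hub.
- plate_small: The small polisher backing plate (loose, about 70 g): a flat black disc 50 mm across, rim 8 mm thick, its grey top rising in a shallow cone to 12 mm at the middle, where an upright steel hub 24 mm in diameter and 30 mm tall stands (hub from 12 to 42 mm above the underside); lift it by the hub. Round, so yaw means nothing. Origin: centre of the underside; z up along the hub.
- tray_large: The large round open steel tray, fixed to the bench: 120 mm inside, 126 mm outside, rim 12 mm above the bench, floor 3 mm thick. It is the tray for the 100 mm plate. Origin: centre of the underside, at bench level; z up.
- tray_medium: The medium round open steel tray, fixed to the bench: 95 mm inside, 101 mm outside, rim 12 mm above the bench, floor 3 mm thick. It is the tray for the 75 mm plate. Origin: centre of the underside, at bench level; z up.
- tray_small: The small round open steel tray, fixed to the bench: 70 mm inside, 76 mm outside, rim 12 mm above the bench, floor 3 mm thick. It is the tray for the 50 mm plate. Origin: centre of the underside, at bench level; z up.
- wax_tin: Bystander: closed round aluminium tin, 48 mm across, 22 mm tall, loose. Origin: centre of the underside.
- sanding_block: Bystander: cork block 40 x 28 x 22 mm, loose. Origin: centre of the underside; x along its length.
- bottle: Bystander: upright black product bottle with a red cap, 60 mm across, 150 mm tall, loose. Origin: centre of the underside.
- wrench: Bystander: open-ended steel spanner 160 mm long, lying flat, loose, along its x axis. Origin: middle of its length, on the bench.

How it is judged:
By the outcome, as a careful person would: the job done as asked, in the order asked, and still so for the second after the job is handed in, with the robot touching nothing.
It also fails if it takes over 96 s, if anything falls off the work surface, if the arm or the gripper's body presses on something with over 40 N, if the wrist force passes 120 N, or if a joint passes its speed limit or range.

## Working session

There is one attempt and no reset: what is moved stays moved. The work goes in short steps, Python scripts to look and compute and a tool call to move; the robot and the scene stay as the last step left them, time stands still between calls to the robot, and variables do not carry over. Pictures are saved under pics/ and viewed, at most 14 in all, crops included, and the job is handed in when it is done.

Besides the shell and the picture viewer there is one more tool, called after ">>>" as a command line: name --argument value ..., lists and objects as JSON in quotes. send_rows: Moves the arm, as the interface text tells. Its arguments: {"type":"object","properties":{"linear":{"type":"array","items":{"type":"array","items":{"type":"number"}}},"twist":{"type":"array","items":{"type":"array","items":{"type":"number"}}},"gripper":{"type":"number"},"newtons":{"type":"number"}},"required":["linear","twist"]}

```bash
mkdir -p pics
cat > h.py <<'E'
import numpy as np, cv2
from scipy.spatial.transform import Rotation as R
from workcell import status, eyes, job_done, spotter
def info(name, st=None):
    c=eyes.camera_info(name); f=200/np.tan(np.radians(c["fovy"])/2)
    K=np.array([[f,0,c["cx"]],[0,f,c["cy"]],[0,0,1]]); D=np.array(c["dist_coeffs"],float)
    if "mount" in c:
        M=np.array(c["mount"]); T=np.eye(4); T[:3,:3]=R.from_rotvec(st["eef_rot"]).as_matrix(); T[:3,3]=st["tcp_pos"]
        W=T@M
    else:
        W=np.eye(4); W[:3,:3]=np.array(c["R"]).T; W[:3,3]=-W[:3,:3]@np.array(c["t"])
    return K,D,W
def rays(px,cam):
    K,D,W=cam; n=cv2.undistortPoints(np.array(px,float).reshape(-1,1,2),K,D).reshape(-1,2)
    return np.c_[n,np.ones(len(n))]
def at_depth(px,d,cam):
    r=rays(px,cam)*np.array(d).reshape(-1,1); return r@cam[2][:3,:3].T+cam[2][:3,3]
def at_z(px,z,cam):
    r=rays(px,cam)@cam[2][:3,:3].T; o=cam[2][:3,3]; return o+r*((z-o[2])/r[:,2])[:,None]
def grab(name):
    st=status.get_state(); p,d=eyes.grab_frame(name); return p,d,info(name,st),st
def cloud(mask,d,cam):
    v,u=np.nonzero(mask&(d>0)); return at_depth(np.c_[u,v],d[v,u],cam)
E
cat > a.py <<'E'
from h import *
for n in ["top","side"]:
    p,d,cam,st=grab(n); cv2.imwrite(f"pics/{n}0.png",p[:,:,::-1])
    print(n,cam[2][:3,3].round(3))
    for t in ["plate_large","plate_medium","plate_small","tray_large","tray_medium","tray_small","wax_tin","sanding_block","bottle","wrench"]:
        for o in spotter.outline_of(n,t)[:2]:
            c=cloud(o["region"],d,cam)
            if len(c)<5: print(t,"nodepth",o["bbox"]);continue
            print(t,round(o["confidence"],2),np.round(o["bbox"]),"mid",((np.percentile(c,2,0)+np.percentile(c,98,0))/2).round(3),"ext",np.ptp(np.percentile(c,[2,98],axis=0),axis=0).round(3),"zmax",np.percentile(c[:,2],98).round(3))
s=status.get_state();print(s["time_s"],s["width"],s["tcp_pos"],R.from_rotvec(s["eef_rot"]).as_matrix().round(3).tolist())
E
python3 a.py
```

```text
top [ 0.304 -0.016  1.287]
plate_large 0.91 [226. 162.  40.  37.] mid [0.64  0.225 0.024] ext [0.088 0.088 0.039] zmax 0.044
plate_medium 0.95 [388. 250.  32.  30.] mid [ 0.42  -0.194  0.024] ext [0.065 0.067 0.04 ] zmax 0.044
plate_small 0.5 [416. 168.  17.  21.] mid [ 0.63  -0.266  0.022] ext [0.045 0.044 0.044] zmax 0.044
tray_large 0.73 [219. 244.  50.  55.] mid [0.433 0.229 0.006] ext [0.114 0.114 0.016] zmax 0.014
tray_medium 0.95 [323. 161.  42.  37.] mid [ 0.647 -0.025  0.006] ext [0.093 0.09  0.017] zmax 0.015
tray_small 0.91 [308. 221.  27.  29.] mid [0.489 0.011 0.006] ext [0.068 0.066 0.016] zmax 0.015
wax_tin 0.77 [265. 196.  21.  19.] mid [0.548 0.121 0.014] ext [0.044 0.043 0.027] zmax 0.028
wax_tin 0.52 [389. 250.  31.  31.] mid [ 0.421 -0.196  0.023] ext [0.067 0.068 0.042] zmax 0.044
sanding_block 0.69 [360. 198.  18.  15.] mid [ 0.551 -0.114  0.02 ] ext [0.038 0.031 0.015] zmax 0.027
bottle 0.65 [127. 217.  40.  36.] mid [0.482 0.444 0.078] ext [0.056 0.052 0.15 ] zmax 0.153
wrench 0.95 [486. 226.  29.  61.] mid [ 0.489 -0.434  0.006] ext [0.146 0.049 0.013] zmax 0
[... 342 characters left out ...]
ium 0.85 [364. 208.  35.  27.] mid [ 0.642 -0.026  0.008] ext [0.094 0.097 0.014] zmax 0.015
tray_small 0.84 [306. 211.  31.  20.] mid [0.485 0.009 0.008] ext [0.069 0.072 0.014] zmax 0.015
wax_tin 0.78 [313. 181.  17.  17.] mid [0.544 0.133 0.013] ext [0.046 0.072 0.027] zmax 0.027
sanding_block 0.48 [343. 234.  14.  17.] mid [ 0.548 -0.116  0.013] ext [0.041 0.035 0.025] zmax 0.026
bottle 0.69 [264. 108.  19.  47.] mid [0.478 0.435 0.08 ] ext [0.054 0.036 0.144] zmax 0.152
wrench 0.64 [369. 354.  69.  46.] mid [ 0.483 -0.438  0.006] ext [0.145 0.051 0.011] zmax 0.012
1.1 0.08529859785646396 [ 0.19463301 -0.4875815   0.23132197] [[0.929, 0.371, 0.0], [0.371, -0.929, -0.0], [0.0, 0.0, -1.0]]
```

```bash
python3 -c "
import cv2;a=cv2.imread('pics/top0.png');cv2.imwrite('pics/top0c.png',cv2.resize(a[110:310,90:540],None,fx=1.7,fy=1.7))"
```

```text
(no output)
```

View pics/top0c.png

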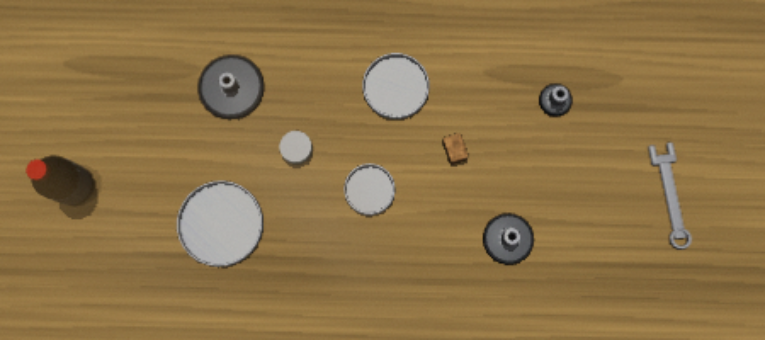

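>>> send_rows --linear '[[0,0,0],[0,0,0],[0,0,0]]' --twist '[[0,0,8],[0,0,8],[0,0,5.8]]' --gripper 0.2 --newtons 40

```text
time_s: 1.4
tcp_pos: [0.1946, -0.4876, 0.2313]
eef_rot: [3.142, -0.009, -0.0]
contact_force: [-0.5, -0.6, 0.5]
width: 0.0513
gripper_force: 0.0
```

>>> send_rows --linear '[[2.2,-3.5,0],[2.2,-3.5,0],[2.2,-3.5,0],[2.2,-3.5,0],[2.2,-3.5,0],[2.2,-3.5,0],[2.2,-3.5,0],[2.2,-3.5,0],[2.2,-3.5,0],[2.2,-3.5,0],[2.2,-3.5,0],[2.2,-3.5,0]]' --twist '[[0,0,0],[0,0,0],[0,0,0],[0,0,0],[0,0,0],[0,0,0],[0,0,0],[0,0,0],[0,0,0],[0,0,0],[0,0,0],[0,0,0]]'

```text
time_s: 2.6
tcp_pos: [0.4596, -0.0662, 0.2315]
eef_rot: [3.141, -0.001, 0.001]
contact_force: [0.2, -1.6, 0.5]
width: 0.0515
gripper_force: 0.0
```

>>> send_rows --linear '[[2.2,-3.5,0.5],[2.2,-3.5,0.5],[2.2,-3.5,0.5],[2.2,-3.5,0.5],[2.2,-3.5,0.5],[2.2,-3.5,0.5],[2.2,-3.5,0.5],[2.2,-3.5,0.5],[0,0,0],[0,0,0]]' --twist '[[0,0,0],[0,0,0],[0,0,0],[0,0,0],[0,0,0],[0,0,0],[0,0,0],[0,0,0],[0,0,0],[0,0,0]]'

```text
time_s: 3.6
tcp_pos: [0.6326, 0.1526, 0.1934]
eef_rot: [-3.084, -0.168, 0.008]
contact_force: [-0.6, -0.3, -0.3]
width: 0.0513
gripper_force: 0.0
```

```bash
cat > w.py <<'E'
from h import *
import sys
things=sys.argv[2:]; tag=sys.argv[1]
p,d,cam,st=grab("wrist"); cv2.imwrite(f"pics/w{tag}.png",p[:,:,::-1])
tcp=np.array(st["tcp_pos"]); print("t",st["time_s"],"tcp",tcp.round(4),"cam",cam[2][:3,3].round(3))
for t in things:
    for o in spotter.outline_of("wrist",t)[:1]:
        c=cloud(o["region"],d,cam); z=np.percentile(c[:,2],[2,50,99])
        print(t,round(o["confidence"],2),np.round(o["bbox"]),"mid",((np.percentile(c,1,0)+np.percentile(c,99,0))/2).round(4),"ext",np.ptp(np.percentile(c,[1,99],axis=0),axis=0).round(3),"z",z.round(4))
        hub=c[c[:,2]>z[2]-.004]
        if t[:2]=="pl": print(" hubtop",hub.mean(0).round(4),"ext",np.ptp(hub,axis=0).round(3),"move cm (dx,-dy)",((hub.mean(0)-tcp)[:2]*[100,-100]).round(2))
        m=cv2.findContours(o["region"].astype(np.uint8),0,1)[0]; m=max(m,key=len).reshape(-1,2)
        e=at_z(m,0.008 if t[:2]=="pl" else 0.012,cam); A=np.c_[2*e[:,:2],np.ones(len(e))]; s=np.linalg.lstsq(A,(e[:,:2]**2).sum(1),rcond=None)[0]
        print(" rim circle",s[:2].round(4),"r",np.sqrt(s[2]+s[:2]@s[:2]).round(4),"move cm",((s[:2]-tcp[:2])*[100,-100]).round(2))
E
python3 w.py 1 plate_large tray_large
```

```text
t 3.6 tcp [0.6326 0.1526 0.1934] cam [0.709 0.154 0.335]
plate_large 0.66 [254. 153. 100. 101.] mid [0.6417 0.2234 0.0224] ext [0.094 0.093 0.04 ] z [0.0064 0.0092 0.0427]
 hubtop [0.6416 0.2235 0.042 ] ext [0.023 0.024 0.005] move cm (dx,-dy) [ 0.9 -7.1]
 rim circle [0.6416 0.2233] r 0.0495 move cm [ 0.9  -7.07]
tray_large 0.78 [270. 322.  48.  84.] mid [0.4409 0.1937 0.0064] ext [0.104 0.054 0.013] z [0.0008 0.003  0.0126]
 rim circle [0.4443 0.198 ] r 0.0411 move cm [-18.83  -4.55]
```

View pics/w1.png

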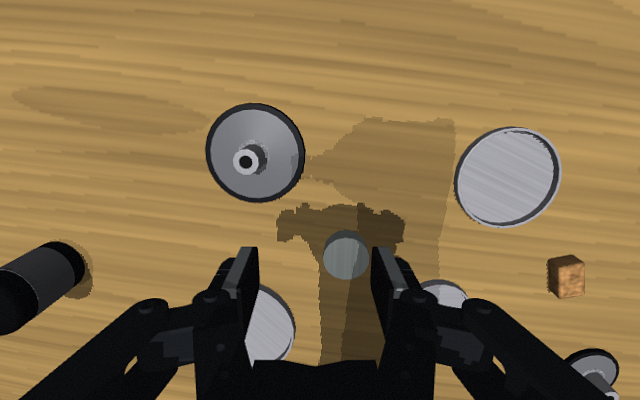

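```bash
cat > s.py <<'E'
from h import *
s=status.get_state();M=R.from_rotvec(s["eef_rot"]).as_matrix();print(s["time_s"],np.round(s["joint_pos"],3),np.round(s["tcp_pos"],4));print(M.round(3))
print("twist to level (deg)",np.degrees((R.from_matrix(M).inv()*R.from_matrix(np.diag([1,-1,-1.]))).as_rotvec()).round(2))
E
python3 s.py
```

```text
3.75 [0.107 0.375 0.406 1.602 0.053 3.141] [0.6325 0.1518 0.1952]
[[ 0.994  0.107 -0.006]
 [ 0.107 -0.993  0.053]
 [-0.    -0.053 -0.999]]
twist to level (deg) [-3.04  0.17  6.16]
```

>>> send_rows --linear '[[0,0,0],[0,0,0],[0,0,0],[0,0,0],[0,0,0],[0,0,0],[0,0,0],[0,0,0],[0,0,0],[0,0,0],[0,0,0],[0,0,0]]' --twist '[[-3.04,0.17,0],[0,0,-8.4],[0,0,-8.4],[0,0,-8.4],[0,0,-8.4],[0,0,-8.4],[0,0,-8.4],[0,0,-8.4],[0,0,-8.4],[0,0,-8.4],[0,0,-8.4],[0,0,0]]'

```text
time_s: 4.95
tcp_pos: [0.6334, 0.1448, 0.1955]
eef_rot: [-2.203, -2.236, -0.01]
contact_force: [-0.0, 0.4, 0.8]
width: 0.0515
gripper_force: 0.0
```

```bash
sed -i 's/diag(\[1,-1,-1.\])/array([[0,1,0],[1,0,0],[0,0,-1.]])/' s.py; python3 s.py; sed -i 's/-tcp)\[:2\]\*\[100,-100\]/-tcp)[1::-1]*100/; s/(s\[:2\]-tcp\[:2\])\*\[100,-100\]/(s[:2]-tcp[:2])[::-1]*100/; s/(dx,-dy)/(dy,dx)/' w.py; python3 w.py 2 plate_large tray_large
```

```text
4.95 [0.119 0.373 0.406 1.6   0.006 1.675] [0.6334 0.1448 0.1955]
[[-0.015  1.     0.003]
 [ 1.     0.015  0.006]
 [ 0.006  0.003 -1.   ]]
twist to level (deg) [ 0.16 -0.36  0.85]
t 4.95 tcp [0.6334 0.1448 0.1955] cam [0.632 0.219 0.338]
plate_large 0.73 [324.  88. 110. 111.] mid [0.6415 0.2239 0.0241] ext [0.094 0.093 0.037] z [0.0063 0.0092 0.0426]
 hubtop [0.6414 0.2241 0.0418] ext [0.023 0.023 0.005] move cm (dy,dx) [7.93 0.8 ]
 rim circle [0.6415 0.2239] r 0.0495 move cm [7.91 0.81]
tray_large 0.65 [102.  81. 134. 139.] mid [0.4345 0.2288 0.0067] ext [0.121 0.118 0.012] z [0.0012 0.003  0.0127]
 rim circle [0.4359 0.2282] r 0.0635 move cm [  8.34 -19.75]
```

>>> send_rows --linear '[[2,0.2,0],[2,0.2,0],[2,0.2,0],[1.9,0.2,0],[0,0,3.5],[0,0,3.5],[0,0,3.5],[0,0,3],[0,0,0],[0,0,0]]' --twist '[[0.16,-0.36,0.85],[0,0,0],[0,0,0],[0,0,0],[0,0,0],[0,0,0],[0,0,0],[0,0,0],[0,0,0],[0,0,0]]'

```text
time_s: 6.1
tcp_pos: [0.6405, 0.2251, 0.0592]
eef_rot: [-2.219, -2.222, 0.003]
contact_force: [0.2, -0.1, 0.7]
width: 0.0514
gripper_force: 0.0
```

```bash
python3 s.py; python3 w.py 3 plate_large
```

```text
6.1 [0.239 0.479 0.273 1.368 0.    1.808] [0.6405 0.2251 0.0592]
[[-0.001  1.    -0.003]
 [ 1.     0.001 -0.   ]
 [-0.    -0.003 -1.   ]]
twist to level (deg) [-0.16  0.01  0.08]
t 6.1 tcp [0.6405 0.2251 0.0592] cam [0.641 0.3   0.202]
plate_large 0.84 [316. 218. 160. 153.] mid [0.6414 0.2251 0.0242] ext [0.093 0.093 0.037] z [0.0067 0.0093 0.0427]
 hubtop [0.6417 0.2251 0.0422] ext [0.059 0.025 0.029] move cm (dy,dx) [-0.    0.12]
 rim circle [0.6414 0.2255] r 0.0484 move cm [0.05 0.09]
```

View pics/w3.png

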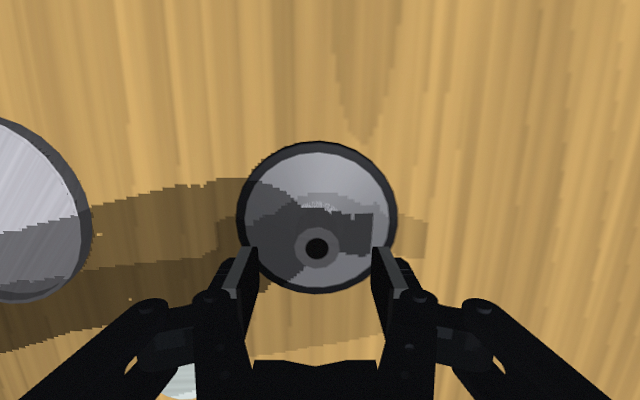

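The hub is at (317,247), centred between the fingertips at about (245,250) and (385,250). I'll go down and grip it.

>>> send_rows --linear '[[0,0.1,1.5],[0,0,1.5],[0,0,0.8],[0,0,0.4],[0,0,0]]' --twist '[[0,0,0],[0,0,0],[0,0,0],[0,0,0],[0,0,0]]'

```text
time_s: 6.7
tcp_pos: [0.641, 0.2243, 0.0158]
eef_rot: [-2.219, -2.221, 0.005]
contact_force: [-0.1, -0.4, 0.8]
width: 0.0514
gripper_force: 0.0
```

>>> send_rows --linear '[[0,0,0],[0,0,0],[0,0,0],[0,0,0],[0,0,0],[0,0,0],[0,0,0]]' --twist '[[0,0,0],[0,0,0],[0,0,0],[0,0,0],[0,0,0],[0,0,0],[0,0,0]]' --gripper -1 --newtons 50

```text
time_s: 7.4
tcp_pos: [0.6428, 0.2248, 0.0185]
eef_rot: [2.22, 2.223, 0.001]
contact_force: [0.7, 0.0, 4.0]
width: 0.0225
gripper_force: 49.6
```

>>> send_rows --linear '[[0,0,-0.5],[0,0,-1],[0,0,-2],[0,0,-2],[0,0,-1],[0,0,0],[0,0,0]]' --twist '[[0,0,0],[0,0,0],[0,0,0],[0,0,0],[0,0,0],[0,0,0],[0,0,0]]'

```text
time_s: 8.1
tcp_pos: [0.6419, 0.2246, 0.082]
eef_rot: [-2.219, -2.222, 0.002]
contact_force: [-0.2, 0.4, -2.2]
width: 0.0227
gripper_force: 49.1
```

>>> send_rows --linear '[[0,-1,0],[0,-2,0],[0.1,-2.6,0],[0.1,-3,0],[0.1,-3,0],[0.1,-3,0],[0,-3,0],[0,-2,0],[0,-1,0],[0,0,0],[0,0,0],[0,0,0]]' --twist '[[0,0,0],[0,0,0],[0,0,0],[0,0,0],[0,0,0],[0,0,0],[0,0,0],[0,0,0],[0,0,0],[0,0,0],[0,0,0],[0,0,0]]'

```text
time_s: 9.3
tcp_pos: [0.4373, 0.2284, 0.0828]
eef_rot: [-2.22, -2.222, 0.0]
contact_force: [0.8, -0.3, -1.9]
width: 0.0225
gripper_force: 49.3
```

```bash
python3 s.py; python3 w.py 4 plate_large tray_large
```

```text
9.3 [ 0.345 -0.014 -0.259  1.325  0.     1.915] [0.4373 0.2284 0.0828]
[[-0.001  1.    -0.   ]
 [ 1.     0.001  0.   ]
 [ 0.    -0.    -1.   ]]
twist to level (deg) [-0.02 -0.01  0.04]
t 9.3 tcp [0.4373 0.2284 0.0828] cam [0.438 0.304 0.225]
plate_large 0.74 [317. 243. 202. 184.] mid [0.4378 0.2287 0.0878] ext [0.094 0.094 0.038] z [0.0708 0.0735 0.1071]
 hubtop [0.4378 0.2289 0.1063] ext [0.051 0.026 0.025] move cm (dy,dx) [0.05 0.05]
 rim circle [0.4377 0.2024] r 0.0601 move cm [-2.6   0.04]
tray_large 0.58 [309. 165. 185. 106.] mid [0.4323 0.2601 0.0071] ext [0.119 0.06  0.012] z [0.0015 0.0032 0.0129]
 rim circle [0.433  0.2322] r 0.0545 move cm [ 0.38 -0.43]
```

View pics/w4.png

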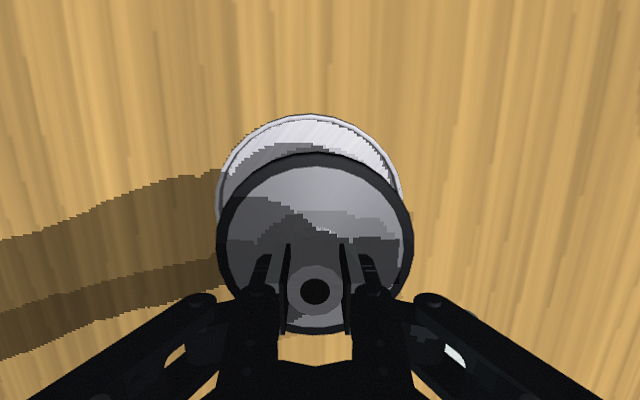

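The plate is held level with its hub at (315,290). The tray behind it is centred about 3 mm to the left, so I'll correct by that and lower.

>>> send_rows --linear '[[0,-0.3,1],[0,0,1.5],[0,0,1.5],[0,0,1],[0,0,0.5],[0,0,0],[0,0,0]]' --twist '[[0,0,0],[0,0,0],[0,0,0],[0,0,0],[0,0,0],[0,0,0],[0,0,0]]'

```text
time_s: 10.15
tcp_pos: [0.4334, 0.2285, 0.0281]
eef_rot: [-2.22, -2.222, 0.0]
contact_force: [-0.9, 0.1, -1.1]
width: 0.0226
gripper_force: 49.3
```

>>> send_rows --linear '[[0,0,0.15],[0,0,0.15],[0,0,0.15],[0,0,0.1],[0,0,0.1],[0,0,0],[0,0,0]]' --twist '[[0,0,0],[0,0,0],[0,0,0],[0,0,0],[0,0,0],[0,0,0],[0,0,0]]'

```text
time_s: 10.85
tcp_pos: [0.4331, 0.2284, 0.0214]
eef_rot: [-2.22, -2.222, 0.001]
contact_force: [-0.4, -0.2, -0.2]
width: 0.0222
gripper_force: 49.6
```

>>> send_rows --linear '[[0,0,0.07],[0,0,0.05],[0,0,0],[0,0,0]]' --twist '[[0,0,0],[0,0,0],[0,0,0],[0,0,0]]'

```text
time_s: 11.25
tcp_pos: [0.4331, 0.2284, 0.0214]
eef_rot: [-2.22, -2.222, 0.001]
contact_force: [-3.1, -0.9, 6.0]
width: 0.0227
gripper_force: 50.1
```

>>> send_rows --linear '[[0,0,0],[0,0,0],[0,0,0],[0,0,0],[0,0,-1],[0,0,-2],[0,0,-3],[0,0,-4],[0,0,-4],[-2,0,-2],[-3,0,0],[-4,0,0]]' --twist '[[0,0,0],[0,0,0],[0,0,0],[0,0,0],[0,0,0],[0,0,0],[0,0,0],[0,0,0],[0,0,0],[0,0,0],[0,0,0],[0,0,0]]' --gripper 0.2

```text
time_s: 12.45
tcp_pos: [0.4345, 0.1385, 0.1825]
eef_rot: [2.216, 2.225, 0.005]
contact_force: [0.1, -1.0, -0.5]
width: 0.0514
gripper_force: 0.0
```

>>> send_rows --linear '[[-4,0,0],[-4,0,0],[-4,0,0],[-4,-0.2,0],[-4,-0.2,0],[-4,-0.2,0],[-4,-0.2,0],[-4,-0.2,0],[-2,-0.2,0],[0,0,0],[0,0,0]]' --twist '[[0,0,0],[0,0,0],[0,0,0],[0,0,0],[0,0,0],[0,0,0],[0,0,0],[0,0,0],[0,0,0],[0,0,0],[0,0,0]]'

```text
time_s: 13.55
tcp_pos: [0.4217, -0.2017, 0.1805]
eef_rot: [-2.221, -2.221, 0.0]
contact_force: [-0.5, -0.2, -0.0]
width: 0.051
gripper_force: 0.0
```

```bash
python3 s.py; python3 w.py 5 plate_medium
cat > t.py <<'E'
from h import *
import sys
p,d,cam,st=grab("top"); cv2.imwrite(f"pics/t{sys.argv[1]}.png",cv2.resize(p[110:310,90:540,::-1],None,fx=1.7,fy=1.7))
for t in sys.argv[2:]:
    for o in spotter.outline_of("top",t)[:1]:
        c=cloud(o["region"],d,cam); print(t,round(o["confidence"],2),((np.percentile(c,2,0)+np.percentile(c,98,0))/2).round(4),"z",np.percentile(c[:,2],[2,50,99]).round(4))
E
python3 t.py 1 plate_large tray_large
```

```text
13.55 [-0.59  -0.107 -0.153  1.526 -0.     0.981] [ 0.4217 -0.2017  0.1805]
[[-0.     1.    -0.001]
 [ 1.     0.     0.001]
 [ 0.001 -0.001 -1.   ]]
twist to level (deg) [-0.05 -0.03  0.01]
t 13.55 tcp [ 0.4217 -0.2017  0.1805] cam [ 0.422 -0.126  0.323]
plate_medium 0.68 [314. 168.  80.  80.] mid [ 0.4207 -0.1949  0.0244] ext [0.069 0.07  0.037] z [0.0066 0.0096 0.043 ]
 hubtop [ 0.4208 -0.1949  0.042 ] ext [0.022 0.023 0.005] move cm (dy,dx) [ 0.68 -0.09]
 rim circle [ 0.4208 -0.195 ] r 0.0368 move cm [ 0.66 -0.09]
plate_large 0.64 [0.4327 0.2278 0.0267] z [0.007  0.0131 0.0477]
tray_large 0.61 [0.4328 0.2284 0.0074] z [-0.0016  0.0051  0.0173]
```

View pics/t1.png

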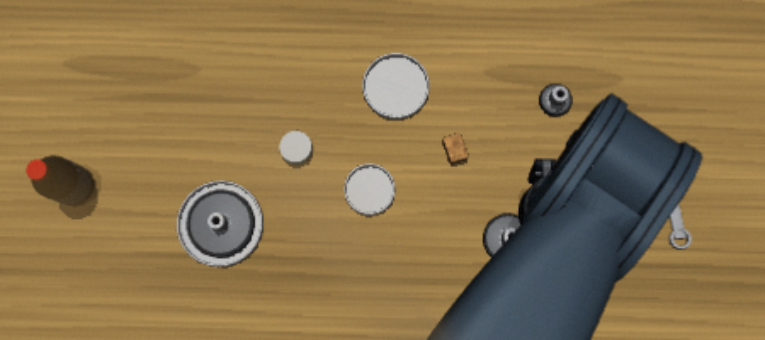

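The large plate sits concentric in its tray at (220,224). Next is the medium plate.

>>> send_rows --linear '[[0.7,-0.1,0],[0,0,2],[0,0,3.5],[0,0,3.5],[0,0,3],[0,0,2],[0,0,1],[0,0,0.7],[0,0,0.4],[0,0,0],[0,0,0]]' --twist '[[0,0,0],[0,0,0],[0,0,0],[0,0,0],[0,0,0],[0,0,0],[0,0,0],[0,0,0],[0,0,0],[0,0,0],[0,0,0]]'

```text
time_s: 14.9
tcp_pos: [0.4215, -0.1951, 0.0202]
eef_rot: [2.219, 2.222, -0.001]
contact_force: [0.7, -0.0, 0.1]
width: 0.0511
gripper_force: 0.0
```

>>> send_rows --linear '[[0,0,0],[0,0,0],[0,0,0],[0,0,0],[0,0,0],[0,0,0],[0,0,0]]' --twist '[[0,0,0],[0,0,0],[0,0,0],[0,0,0],[0,0,0],[0,0,0],[0,0,0]]' --gripper -1 --newtons 50

```text
time_s: 15.6
tcp_pos: [0.4214, -0.1952, 0.0201]
eef_rot: [2.219, 2.222, -0.001]
contact_force: [0.5, 0.3, 5.1]
width: 0.0223
gripper_force: 49.5
```

>>> send_rows --linear '[[0,0,-0.5],[0,0,-1],[0,0,-2],[0,0,-2.5],[0,0,-2],[0,0,0],[0,0,0]]' --twist '[[0,0,0],[0,0,0],[0,0,0],[0,0,0],[0,0,0],[0,0,0],[0,0,0]]'

```text
time_s: 16.3
tcp_pos: [0.4208, -0.1947, 0.0991]
eef_rot: [-2.22, -2.222, 0.001]
contact_force: [0.0, 0.2, -1.4]
width: 0.0221
gripper_force: 49.2
```

>>> send_rows --linear '[[0.8,1,0],[1.6,2,0],[2.2,3,0],[2.3,3,0],[2.3,3,0],[2.3,3,0],[2.3,3,0],[1.8,2.4,0],[1,1.4,0],[0.4,0.6,0],[0,0,0],[0,0,0]]' --twist '[[0,0,0],[0,0,0],[0,0,0],[0,0,0],[0,0,0],[0,0,0],[0,0,0],[0,0,0],[0,0,0],[0,0,0],[0,0,0],[0,0,0]]'

```text
time_s: 17.5
tcp_pos: [0.6435, -0.0245, 0.0978]
eef_rot: [-2.219, -2.221, 0.004]
contact_force: [-1.0, -0.4, -1.0]
width: 0.0224
gripper_force: 49.2
```

```bash
python3 s.py; python3 w.py 6 plate_medium tray_medium
```

```text
17.5 [-0.142  0.372  0.209  1.412 -0.     1.428] [ 0.6435 -0.0245  0.0978]
[[-0.001  1.    -0.004]
 [ 1.     0.001  0.   ]
 [ 0.    -0.004 -1.   ]]
twist to level (deg) [-0.21 -0.    0.06]
t 17.5 tcp [ 0.6435 -0.0245  0.0978] cam [0.644 0.051 0.24 ]
plate_medium 0.67 [315. 244. 152. 134.] mid [ 0.6439 -0.0232  0.1005] ext [0.07 0.07 0.04] z [0.0829 0.0876 0.1204]
 hubtop [ 0.644  -0.0233  0.1194] ext [0.036 0.024 0.007] move cm (dy,dx) [0.11 0.06]
 rim circle [ 0.6435 -0.057 ] r 0.0484 move cm [-3.26  0.  ]
tray_medium 0.74 [322. 180. 144.  93.] mid [ 0.6482 -0.0047  0.0072] ext [0.096 0.057 0.011] z [0.0017 0.0032 0.0129]
 rim circle [ 0.6488 -0.0187] r 0.041 move cm [0.58 0.54]
```

View pics/w6.png

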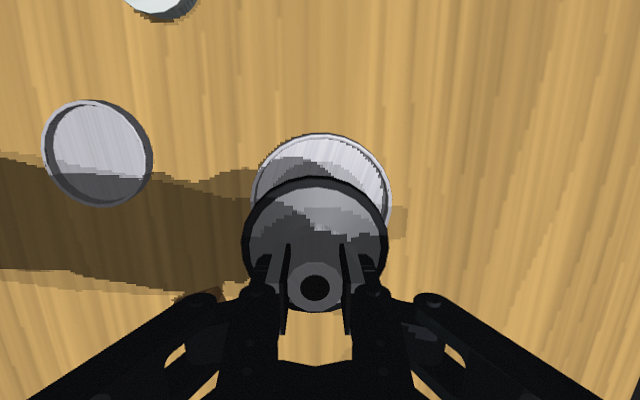

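The medium plate is level with its hub at (315,288). The tray centre is about 4 mm to the right and slightly nearer, so I'll correct and lower.

>>> send_rows --linear '[[-0.3,0.4,1],[0,0,2],[0,0,2],[0,0,1.3],[0,0,0.6],[0,0,0],[0,0,0]]' --twist '[[-0.2,0,0],[0,0,0],[0,0,0],[0,0,0],[0,0,0],[0,0,0],[0,0,0]]'

```text
time_s: 18.35
tcp_pos: [0.6491, -0.0275, 0.0306]
eef_rot: [2.218, 2.221, 0.004]
contact_force: [-0.2, 0.4, -0.9]
width: 0.0221
gripper_force: 49.2
```

>>> send_rows --linear '[[0,0,0.1],[0,0,0.1],[0,0,0.1],[0,0,0.1],[0,0,0],[0,0,0]]' --twist '[[0,0,0],[0,0,0],[0,0,0],[0,0,0],[0,0,0],[0,0,0]]'

```text
time_s: 18.95
tcp_pos: [0.6486, -0.0274, 0.0257]
eef_rot: [2.219, 2.222, 0.002]
contact_force: [0.4, -0.6, -0.9]
width: 0.0222
gripper_force: 49.2
```

>>> send_rows --linear '[[0,0,0.1],[0,0,0.1],[0,0,0.05],[0,0,0.05],[0,0,0],[0,0,0]]' --twist '[[0,0,0],[0,0,0],[0,0,0],[0,0,0],[0,0,0],[0,0,0]]'

```text
time_s: 19.55
tcp_pos: [0.6486, -0.0273, 0.0232]
eef_rot: [2.219, 2.222, 0.003]
contact_force: [-1.3, 0.4, 1.2]
width: 0.0225
gripper_force: 49.4
```

>>> send_rows --linear '[[0,0,0.05],[0,0,0],[0,0,0]]' --twist '[[0,0,0],[0,0,0],[0,0,0]]'

```text
time_s: 19.85
tcp_pos: [0.6486, -0.0273, 0.0231]
eef_rot: [2.219, 2.222, 0.003]
contact_force: [-3.2, 0.4, 5.6]
width: 0.0221
gripper_force: 49.6
```

>>> send_rows --linear '[[0,0,0],[0,0,0],[0,0,0],[0,0,0],[0,0,-1],[0,0,-2],[0,0,-3],[0,0,-4],[0,0,-4],[-2,-0.2,-2],[-3,-0.2,0],[-3,-0.2,0]]' --twist '[[0,0,0],[0,0,0],[0,0,0],[0,0,0],[0,0,0],[0,0,0],[0,0,0],[0,0,0],[0,0,0],[0,0,0],[0,0,0],[0,0,0]]' --gripper 0.2

```text
time_s: 21.05
tcp_pos: [0.6435, -0.108, 0.1854]
eef_rot: [2.214, 2.22, 0.006]
contact_force: [0.3, 0.6, 0.2]
width: 0.0515
gripper_force: 0.0
```

>>> send_rows --linear '[[-3,-0.2,0],[-3,-0.2,0],[-3,-0.2,0],[-3,-0.2,0],[-3,-0.3,0],[-1,-0.2,0],[0,0,0],[0,0,0]]' --twist '[[0,0,0],[0,0,0],[0,0,0],[0,0,0],[0,0,0],[0,0,0],[0,0,0],[0,0,0]]'

```text
time_s: 21.85
tcp_pos: [0.6297, -0.2665, 0.1827]
eef_rot: [2.219, 2.222, 0.004]
contact_force: [0.2, 0.4, 0.6]
width: 0.0513
gripper_force: 0.0
```

```bash
python3 s.py; python3 w.py 7 plate_small; python3 t.py 2 plate_medium tray_medium tray_small
```

```text
21.85 [-0.499  0.473  0.512  1.607  0.002  1.07 ] [ 0.6297 -0.2665  0.1827]
[[-0.002  1.     0.003]
 [ 1.     0.002  0.001]
 [ 0.001  0.003 -1.   ]]
twist to level (deg) [ 0.16 -0.05  0.09]
t 21.85 tcp [ 0.6297 -0.2665  0.1827] cam [ 0.63  -0.191  0.325]
plate_small 0.56 [317. 175.  55.  48.] mid [ 0.6322 -0.2673  0.0222] ext [0.046 0.046 0.042] z [0.0054 0.0114 0.0431]
 hubtop [ 0.6323 -0.2669  0.042 ] ext [0.023 0.023 0.005] move cm (dy,dx) [-0.04  0.26]
 rim circle [ 0.6322 -0.2669] r 0.0244 move cm [-0.05  0.24]
plate_medium 0.8 [ 0.6487 -0.0253  0.0248] z [0.0027 0.0131 0.0484]
tray_medium 0.9 [ 0.6466 -0.0249  0.0068] z [-0.0022  0.0047  0.0166]
tray_small 0.95 [0.4894 0.0105 0.0068] z [-0.0018  0.0041  0.016 ]
```

View pics/t2.png

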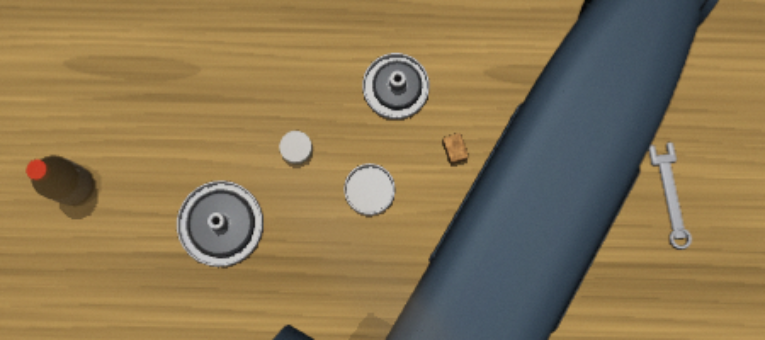

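The medium plate is in its tray at (396,87). Next is the small plate.

>>> send_rows --linear '[[0,0.25,0],[0,0,2],[0,0,3.5],[0,0,3.5],[0,0,3],[0,0,2],[0,0,1.2],[0,0,0.7],[0,0,0.4],[0,0,0],[0,0,0]]' --twist '[[0.16,-0.05,0],[0,0,0],[0,0,0],[0,0,0],[0,0,0],[0,0,0],[0,0,0],[0,0,0],[0,0,0],[0,0,0],[0,0,0]]'

```text
time_s: 23.25
tcp_pos: [0.6329, -0.268, 0.0208]
eef_rot: [2.218, 2.221, -0.0]
contact_force: [0.2, -0.7, 0.0]
width: 0.0512
gripper_force: 0.0
```

>>> send_rows --linear '[[0,0,0],[0,0,0],[0,0,0],[0,0,0],[0,0,0],[0,0,0],[0,0,0]]' --twist '[[0,0,0],[0,0,0],[0,0,0],[0,0,0],[0,0,0],[0,0,0],[0,0,0]]' --gripper -1 --newtons 50

```text
time_s: 23.95
tcp_pos: [0.6328, -0.268, 0.0207]
eef_rot: [2.218, 2.221, -0.0]
contact_force: [-0.7, 0.5, 5.3]
width: 0.022
gripper_force: 49.5
```

>>> send_rows --linear '[[0,0,-0.5],[0,0,-1],[0,0,-2],[0,0,-2.5],[0,0,-2],[0,0,0],[0,0,0]]' --twist '[[0,0,0],[0,0,0],[0,0,0],[0,0,0],[0,0,0],[0,0,0],[0,0,0]]'

```text
time_s: 24.65
tcp_pos: [0.6321, -0.2675, 0.0993]
eef_rot: [2.22, 2.222, -0.001]
contact_force: [-0.1, 0.9, -1.0]
width: 0.0222
gripper_force: 49.2
```

>>> send_rows --linear '[[1,-0.5,0],[2.5,-1.3,0],[3.5,-1.8,0],[3.5,-1.8,0],[3.5,-1.8,0],[3.5,-1.8,0],[3.5,-1.8,0],[3.3,-1.7,0],[2.2,-1.2,0],[1.3,-0.7,0],[0,0,0],[0,0,0]]' --twist '[[0,0,0],[0,0,0],[0,0,0],[0,0,0],[0,0,0],[0,0,0],[0,0,0],[0,0,0],[0,0,0],[0,0,0],[0,0,0],[0,0,0]]'

```text
time_s: 25.85
tcp_pos: [0.4877, 0.0099, 0.0983]
eef_rot: [2.22, 2.223, -0.003]
contact_force: [0.3, 0.4, 0.1]
width: 0.0222
gripper_force: 49.2
```

```bash
python3 s.py; python3 w.py 8 plate_small tray_small
```

```text
25.85 [-0.116 -0.035 -0.249  1.358 -0.002  1.453] [0.4877 0.0099 0.0983]
[[-0.001  1.    -0.001]
 [ 1.     0.001 -0.002]
 [-0.002 -0.001 -1.   ]]
twist to level (deg) [-0.07  0.09  0.07]
t 25.85 tcp [0.4877 0.0099 0.0983] cam [0.488 0.085 0.241]
plate_small 0.56 [315. 254. 100. 109.] mid [0.4878 0.0176 0.0999] ext [0.045 0.035 0.042] z [0.081  0.0945 0.1207]
 hubtop [0.4882 0.0119 0.1196] ext [0.022 0.024 0.008] move cm (dy,dx) [0.2  0.05]
 rim circle [ 0.4878 -0.0311] r 0.0371 move cm [-4.11  0.01]
tray_small 0.97 [317. 188. 102.  76.] mid [0.4894 0.0221 0.0071] ext [0.072 0.05  0.012] z [0.0017 0.0032 0.0129]
 rim circle [0.4894 0.0171] r 0.0314 move cm [0.72 0.18]
```

View pics/w8.png

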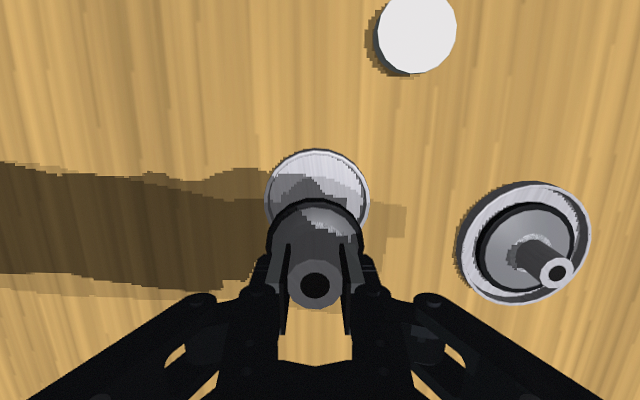

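The small plate is level with its hub at (315,285) and lines up with its tray. Lowering it.

>>> send_rows --linear '[[-0.1,0.15,1],[0,0,2],[0,0,2],[0,0,1.3],[0,0,0.6],[0,0,0],[0,0,0]]' --twist '[[0,0.1,0],[0,0,0],[0,0,0],[0,0,0],[0,0,0],[0,0,0],[0,0,0]]'

```text
time_s: 26.7
tcp_pos: [0.4897, 0.0093, 0.0307]
eef_rot: [-2.22, -2.222, -0.001]
contact_force: [0.4, 0.6, -0.8]
width: 0.0222
gripper_force: 49.2
```

>>> send_rows --linear '[[0,0,0.1],[0,0,0.1],[0,0,0.1],[0,0,0.05],[0,0,0.05],[0,0,0],[0,0,0]]' --twist '[[0,0,0],[0,0,0],[0,0,0],[0,0,0],[0,0,0],[0,0,0],[0,0,0]]'

```text
time_s: 27.4
tcp_pos: [0.4891, 0.0094, 0.0261]
eef_rot: [-2.219, -2.222, -0.0]
contact_force: [0.4, -1.0, -0.7]
width: 0.0222
gripper_force: 49.2
```

>>> send_rows --linear '[[0,0,0.1],[0,0,0.05],[0,0,0.05],[0,0,0.05],[0,0,0],[0,0,0]]' --twist '[[0,0,0],[0,0,0],[0,0,0],[0,0,0],[0,0,0],[0,0,0]]'

```text
time_s: 28.0
tcp_pos: [0.4892, 0.0094, 0.0236]
eef_rot: [-2.219, -2.222, -0.0]
contact_force: [-0.2, 0.6, -0.6]
width: 0.0224
gripper_force: 49.3
```

>>> send_rows --linear '[[0,0,0.05],[0,0,0.04],[0,0,0],[0,0,0]]' --twist '[[0,0,0],[0,0,0],[0,0,0],[0,0,0]]'

```text
time_s: 28.4
tcp_pos: [0.4892, 0.0095, 0.0236]
eef_rot: [-2.219, -2.222, -0.001]
contact_force: [-2.4, 0.8, 4.8]
width: 0.0219
gripper_force: 49.7
```

Seated. Release, lift, and clear the view.

>>> send_rows --linear '[[0,0,0],[0,0,0],[0,0,0],[0,0,0],[0,0,-1],[0,0,-2],[0,0,-3],[0,0,-4],[0,0,-4],[0,0,-4],[-2,-2,0],[-4,-2,0]]' --twist '[[0,0,0],[0,0,0],[0,0,0],[0,0,0],[0,0,0],[0,0,0],[0,0,0],[0,0,0],[0,0,0],[0,0,0],[0,0,0],[0,0,0]]' --gripper 0.2

```text
time_s: 29.6
tcp_pos: [0.4507, -0.0502, 0.206]
eef_rot: [2.212, 2.225, 0.006]
contact_force: [0.2, -1.4, -0.3]
width: 0.0512
gripper_force: 0.0
```

>>> send_rows --linear '[[-4,-2,0],[-4,-2,0],[-4,-2,0],[-4,-1,0],[-4,0,0],[-3,0,0],[0,0,0],[0,0,0]]' --twist '[[0,0,0],[0,0,0],[0,0,0],[0,0,0],[0,0,0],[0,0,0],[0,0,0],[0,0,0]]'

```text
time_s: 30.4
tcp_pos: [0.3793, -0.2811, 0.2029]
eef_rot: [-2.221, -2.22, -0.001]
contact_force: [-0.2, 0.7, -0.6]
width: 0.0514
gripper_force: 0.0
```

```bash
python3 s.py|head -1; python3 t.py 3 plate_large tray_large plate_medium tray_medium plate_small tray_small wax_tin sanding_block bottle wrench
```

```text
30.4 [-7.800e-01 -9.300e-02 -9.600e-02  1.569e+00  1.000e-03  7.910e-01] [ 0.3793 -0.2811  0.2029]
plate_large 0.6 [0.4325 0.2278 0.0265] z [0.0063 0.0131 0.048 ]
tray_large 0.96 [0.4328 0.2284 0.0073] z [-0.0013  0.0053  0.0168]
plate_medium 0.86 [ 0.648  -0.0264  0.0272] z [0.0066 0.0132 0.049 ]
tray_medium 0.77 [ 0.6466 -0.0246  0.0067] z [-0.0021  0.0047  0.0162]
plate_small 0.67 [0.4894 0.0104 0.0257] z [0.0034 0.0147 0.0491]
tray_small 0.64 [0.4884 0.0106 0.0065] z [-0.0019  0.0046  0.0155]
wax_tin 0.54 [0.5471 0.1205 0.0152] z [0.0031 0.0221 0.0276]
sanding_block 0.6 [ 0.5506 -0.1138  0.0218] z [0.0155 0.022  0.0284]
bottle 0.76 [0.484  0.4481 0.0764] z [0.0002 0.0977 0.1537]
wrench 0.5 [ 0.5319 -0.4259  0.0066] z [0.0006 0.0075 0.0134]
```

View pics/t3.png

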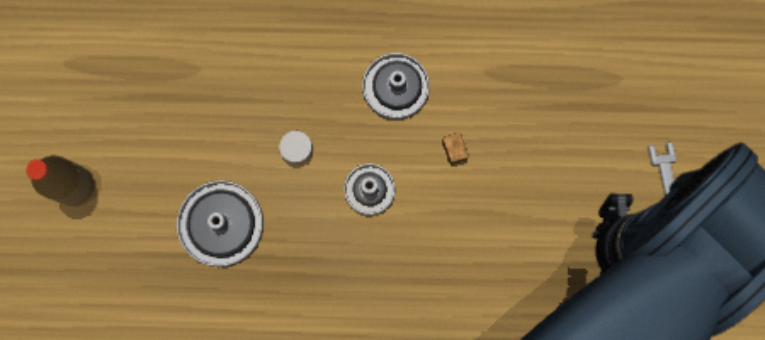

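All three plates lie concentric in their own trays, at (220,224), (396,87) and (370,190). The tin, block, bottle and spanner look unmoved; the arm partly hides the spanner.

```bash
python3 -c "
from workcell import job_done; print(job_done())"
```

```text
the job is handed in; nothing more can be done
None
```

I put all three backing plates flat and hub-up in the trays of their own size, setting each down gently; the tin, cork block, bottle and spanner look unmoved, and I handed the job in at about 31 s.

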